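# Enable the stencil laser with its red key

## Task

The studio's stencil laser is locked off. Take the red key from the wooden key stand, push it fully home into the slot of the key switch on the grey control box while the switch is still off, turn it clockwise (seen from above) a quarter turn to on, as far as it goes, and let go, leaving the key upright in the switch. Leave the blue key in the stand.

Things in the scene. Friction and masses are not known exactly. Their poses are not given: they have to be found in the camera images.
- red_key_center (a point): Red key, upright in either slot of a wooden stand. Point: centre of its red grip (36 mm along x, 12 along y, 46 tall along z); pinch it across y from above. Under the grip is a round collar (36 mm across, 5 thick, underside 28 mm below the point), then a flat brass blade, 20 mm along x, 7 along y, 26 long, tip rounded, 54 mm below the point. Works either way round; ~60 g; lifts straight out.
- blue_key_center (a point): Blue key, same shape and size as the red one, in the stand's other slot; the point is the centre of its blue grip. It stays where it is. The stand is fixed, 170 x 60 mm, 36 mm high, its slots 100 mm apart along its length, which is also the keys' x direction.
- switch_slot (a point): Mouth of the key switch's slot, on the top face of a steel rotor, 54 mm across, facing up, 58 mm above the table on a fixed grey box (160 x 220 x 55 mm). Slot: 26 mm along the point's x (turns with the rotor), 12 along y, 30 deep. With the key home its collar rests on the rotor, grip centre 28 mm above this point. A red stop button 48 mm across, 29 high stands on the box 110 mm away.
- switch (a joint): Angle of the key switch: off near 0 (starts at 0 to 0.15 rad), red pointer at the white mark; grows clockwise seen from above to a firm stop at 1.57 = on, pointer at the green mark. Light friction (0.06 N m), no spring: stays where left. The key has up to 15 degrees of play in the slot, so turn the key about 105 degrees to bring the rotor to the stop.
Things that resemble listed ones, but are neither listed nor needed, are in the scene too. There is more than one size of the part that bears red_key_center; the job needs the largest.

How it is judged:
On the way:
1. the red key is fully home in the switch, which is still off (horizontal distance between red_key_center and switch_slot below 0.012 m and z of red_key_center in the frame of switch_slot below 0.036 m and value of joint switch below 0.5 rad), for 0.1 s.
At the end, for the whole second after the job is handed in: The red key stands upright (within 11 degrees) and at rest in the switch, its grip's centre within 12 mm of the slot's axis and less than 36 mm above the rotor's face (28 mm when home), and the switch has turned beyond 1.1 rad (63 degrees) (horizontal distance between red_key_center and switch_slot below 0.012 m and z of red_key_center in the frame of switch_slot below 0.036 m and angle between red_key_center's own z axis and vertical below 0.2 rad and value of joint switch above 1.1 rad and linear speed of red_key below 0.02 m/s); the robot touches nothing.
It fails at once if the blue key is moved more than 20 mm (distance of blue_key_center from where it was at the start of the episode above 0.02 m).
It also fails if it takes over 51 s, if anything falls off the work surface, if the arm or the gripper's body presses on something with over 40 N, if the wrist force passes 120 N, or if a joint passes its speed limit or range.

## Robot

A 7-joint arm with a two-finger parallel gripper is mounted at the origin on the work surface. World frame = base frame: x ahead of the robot, y to its left, z up, the work surface at z = 0. Lengths are in m, angles in rad, forces in N, time in s.
With the tool pointing down it reaches from about 0.4 to 0.75 m from the base axis. Payload 19.5 kg.
Tool frame: the origin (TCP) lies on the centre line of the jaws, within the pads' length; the fingertips stand 17 mm ahead of it and the grasp point (between the pads) lies 2 mm behind it; x points along the fingers, z is the direction in which the jaws open and shut, and the axes are right-handed (so a half turn about x gives the same grasp; the last joint's range is limited). The gripper opens to 85 mm and grips with 20 to 120 N. Pads are 22 mm wide; open, the fingers measure 114 mm over their backs; the gripper's body (76 mm by 85 mm) begins 54 mm behind the grasp point. The pads swing forward as they close: fully open they stand 13 mm farther back than shut.
Start: joints at [-1.315, 0.707, -0.028, 1.485, 0.022, 0.951, -0.075], TCP at [0.169, 0.55, 0.248] pointing down, gripper open.
Joint ranges: [-2.71, 2.71], [-0.32, 2.16], [-1.57, 1.52], [0, 2.45], [-1.46, 4.6], [0, 2.02], [-2.83, 2.83]. Speed limits (rad/s): [1.89, 1.89, 2.57, 2.57, 3.01, 3.01, 3.01].

## Interface

Orientations are given as a rotation vector (axis times angle).
In Python, from plant import manip gives the robot as it stands. The module is installed in compiled form; this text tells all that it offers. Calls block until the motion is done:
- manip.movep(position, orientation): joint-space move of the TCP to a pose.
- manip.line_to(position, ori=None, vel=0.15): straight line of the TCP; ori=None keeps the orientation; vel is the mean speed in m/s.
- manip.movej(angles): joint-space move.
- manip.open() and manip.gripper_close(force=None): open the fingers fully, or close them until they stop; force is the grip in N (None keeps the last).
- manip.dwell(seconds).
- manip.ik(position, orientation): joint angles nearest the present ones, or None.
- manip.state(): the state.
- manip.grab_frame(name): name is "side" or "top"; returns a dict with "img" (384x512x3 uint8, blue, green, red), "vfov" (degrees; the focal length in pixels is half the picture's height over the tangent of half this angle, whatever the lens; pixels are square), "cx", "cy" (the principal point, pixels), "world_from_camera" (4x4, takes a point from camera to world coordinates). Camera axes: x right, y down, z forward; pixel columns grow to the right and rows downward; lengths in m; the calibration is good to about 2 mm. A picture is of the moment at which its call begins. There is no depth.
A pose or a line that the arm cannot do raises manip.IKError and nothing moves.
- manip.close_job(): hands the job in, once; it reports no verdict.
The state is a dict: "clock": time; "q": joint angles; "joint_vel": joint speeds; "tau": joint torques, N m; "ee_pos": TCP position; "ee_rot": TCP orientation; "force": force on the tool from outside, world axes, zero at the start; "wrist_torque": the same for the moment, N m; "width": finger opening in m.
Only numpy, scipy, OpenCV 4.12 (cv2) and the standard library are available. Lean on these libraries where they do the work, as an engineer would, in place of code of your own. Each camera call takes 0.05 s, during which the arm holds its last target. There are 200 camera calls.

## Working session

There is one attempt and no reset: what is moved stays moved. The work goes in short steps, each a Python script; the robot and the scene stay as the last script left them, time stands still between calls to the robot, and variables do not carry over. Pictures are saved under pics/ and viewed, about 8 in all and at most 12, crops included, and the job is handed in when it is done.

```bash
mkdir -p pics
python3 - <<'E'
from plant import manip
import cv2,numpy as np
for n in("top","side"):
    f=manip.grab_frame(n); cv2.imwrite(f"pics/{n}0.png",f["img"]); print(n,f["vfov"],f["cx"],f["cy"]);print(np.round(f["world_from_camera"],4).tolist())
s=manip.state();print({k:np.round(v,3).tolist() for k,v in s.items()})
E
```

```text
top 55.644720175619526 254.63594534656738 191.93193073697046
[[0.0119, -0.9917, 0.1277, 0.4779], [-0.9999, -0.0104, 0.0122, -0.0263], [-0.0107, -0.1278, -0.9917, 0.7563], [0.0, 0.0, 0.0, 1.0]]
side 51.04514556957438 258.91753769865835 190.08751053036178
[[0.8473, -0.3012, 0.4375, 0.1675], [-0.5308, -0.4508, 0.7177, -0.5962], [-0.0189, -0.8403, -0.5418, 0.5458], [0.0, 0.0, 0.0, 1.0]]
{'clock': 0.1, 'q': [-1.315, 0.707, -0.028, 1.485, 0.022, 0.951, -0.075], 'joint_vel': [0.0, 0.0, 0.001, -0.001, 0.001, 0.0, -0.0], 'tau': [0.002, -88.428, 1.236, -23.645, 0.017, 0.005, 0.0], 'ee_pos': [0.169, 0.549, 0.248], 'ee_rot': [-0.988, 1.336, 0.987], 'force': [1.32, 0.217, -0.233], 'wrist_torque': [-0.06, -0.013, 0.026], 'width': 0.085}
```

View pics/top0.png

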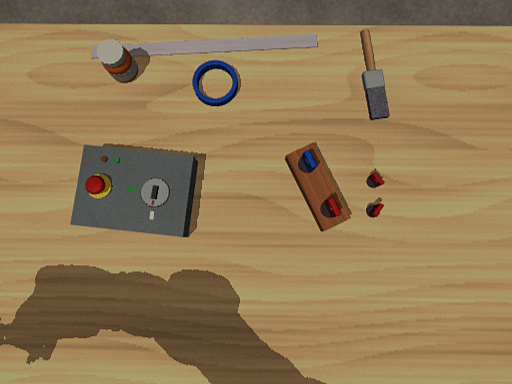

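View pics/side0.png

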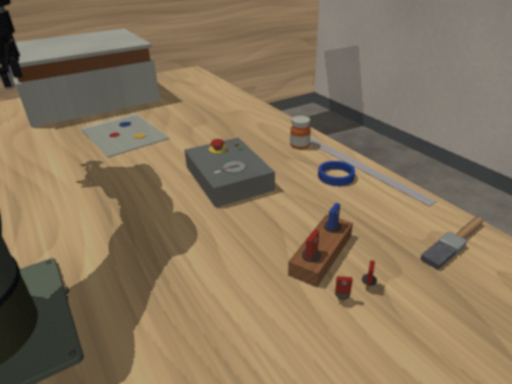

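The top view shows the stand with the blue key at about (309,160) and the red key at about (332,206). Two small red decoy keys lie at (375,179) and (375,209). The box's rotor is at (155,192), the white mark at (152,215) and the green mark at (131,190). I'll enlarge both areas next.

```bash
cat > h.py <<'E'
import numpy as np,cv2
from plant import manip
def cam(f):
    return f["img"].shape[0]/2/np.tan(np.radians(f["vfov"]/2)),np.array(f["world_from_camera"])
def ray(f,uv):
    F,T=cam(f); d=T[:3,:3]@np.array([(uv[0]-f["cx"])/F,(uv[1]-f["cy"])/F,1]); return T[:3,3],d/np.linalg.norm(d)
def onz(f,uv,z):
    o,d=ray(f,uv); return o+d*(z-o[2])/d[2]
def tri(f,a,g,b):
    o1,d1=ray(f,a);o2,d2=ray(g,b)
    s=np.linalg.lstsq(np.c_[d1,-d2],o2-o1,rcond=None)[0]
    p,q=o1+s[0]*d1,o2+s[1]*d2; return (p+q)/2,np.linalg.norm(p-q)
def proj(f,p):
    F,T=cam(f); c=T[:3,:3].T@(np.array(p)-T[:3,3]); return np.array([F*c[0]/c[2]+f["cx"],F*c[1]/c[2]+f["cy"]])
def blobs(img,col,mn=8):
    h=cv2.cvtColor(img,cv2.COLOR_BGR2HSV);H,S,V=cv2.split(h)
    m={"red":((H<6)|(H>172))&(S>150)&(V>50),"blue":(H>105)&(H<130)&(S>120)&(V>40),"green":(H>45)&(H<80)&(S>110)&(V>60)}[col].astype(np.uint8)
    n,l,st,c=cv2.connectedComponentsWithStats(m)
    out=[]
    for i in range(1,n):
        if st[i,4]>=mn:
            p=np.argwhere(l==i)[:,::-1].astype(np.float32); out.append((c[i],st[i,4],cv2.minAreaRect(p)))
    return out
E
python3 - <<'E'
from h import *
F={n:manip.grab_frame(n) for n in("top","side")}
for n in F:
  for c in("red","blue","green"):
    for b in blobs(F[n]["img"],c): print(n,c,np.round(b[0],1),b[1],[np.round(x,1).tolist() for x in b[2]])
t=F["top"]["img"]
a=cv2.resize(t[165:220,115:195],None,fx=5,fy=5,interpolation=cv2.INTER_CUBIC)
b=cv2.resize(t[140:235,280:390],None,fx=4,fy=4,interpolation=cv2.INTER_CUBIC)
o=np.zeros((660,440,3),np.uint8);o[:275,:400]=a;o[280:660,:440]=b
s=cv2.resize(F["side"]["img"][195:305,270:390],None,fx=3,fy=3,interpolation=cv2.INTER_CUBIC)
o=np.hstack([o[:600],np.zeros((600,360,3),np.uint8)]);o[:330,440:800]=s
cv2.imwrite("pics/c1.png",o)
E
```

```text
top red [376.2 179.1] 104 [[376.5, 180.0], [13.4, 9.2], 45.0]
top red [ 94.7 184.6] 278 [[95.0, 184.5], [17.0, 18.0], 90.0]
top red [332.5 207. ] 175 [[332.2, 207.4], [18.8, 10.7], 63.4]
top red [376.9 210.1] 68 [[376.9, 210.3], [5.3, 16.1], 42.0]
top blue [214.7  82.1] 756 [[215.0, 82.5], [45.0, 44.0], 90.0]
top blue [308.7 160.5] 181 [[308.5, 160.5], [20.1, 10.3], 63.4]
top green [115.7 159.6] 29 [[115.5, 159.5], [5.0, 5.0], 90.0]
top green [131.6 189.5] 33 [[132.0, 189.5], [8.0, 3.0], 0.0]
side red [113.8 134.5] 11 [[114.0, 134.5], [1.0, 6.0], 90.0]
side red [217.  142.8] 64 [[217.0, 143.5], [7.0, 10.0], 90.0]
side red [311.  244.6] 204 [[311.4, 244.0], [9.9, 28.7], 4.8]
side red [370.3 272.7] 87 [[370.7, 272.0], [4.7, 22.2], 10.6]
side red [343.2 285. ] 177 [[343.5, 284.8], [13.8, 15.6], 7.1]
side blue [124.6 123.6] 16 [[124.5, 124.0], [2.0, 7.0], 90.0]
side blue [336.3 172.8] 466 [[336.0, 173.0], [22.0, 34.0], 90.0]
side blue [332.9 216.5] 143 [[333.1, 216.0], [7.4, 24.8], 7.6]
```

View pics/c1.png

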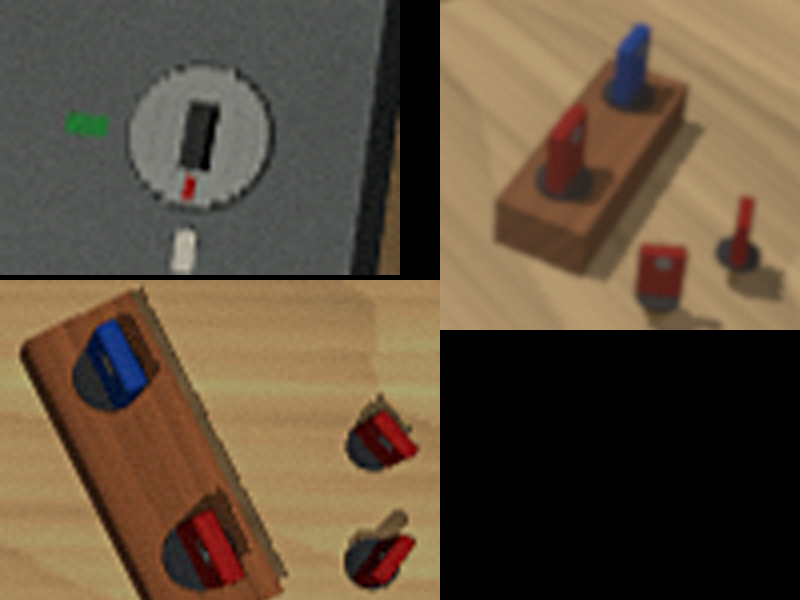

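Top-view crop: the rotor disc is centred near pixel (155,192) with its slot almost vertical in the image. The red pointer is at the white mark (off), and green is a quarter turn clockwise. Each grip shows a bright top face and a darker side face, so I'll separate them by brightness.

Run:
```python
from h import *
f=manip.grab_frame("top");g=manip.grab_frame("side")
hsv=cv2.cvtColor(f["img"],cv2.COLOR_BGR2HSV)
R={}
for c,uv,ch in(("red",(332,207),2),("blue",(309,160),0)):
    x0,y0=uv[0]-16,uv[1]-16;p=f["img"][y0:y0+32,x0:x0+32,ch].astype(int)
    H,S,_=cv2.split(hsv[y0:y0+32,x0:x0+32])
    m=(((H<6)|(H>172))&(S>150)) if c=="red" else ((H>105)&(H<130)&(S>120))
    v=p[m];th,_=cv2.threshold(v.astype(np.uint8),0,255,cv2.THRESH_OTSU)
    for nm,mm,z in(("top",m&(p>th),.087),("side",m&(p<=th),.064)):
        q=np.argwhere(mm)[:,::-1].astype(np.float32)+[x0,y0]; q=q.astype(np.float32)
        W=np.array([onz(f,a,z)[:2] for a in q]); r=cv2.minAreaRect((W*1000).astype(np.float32))
        print(c,nm,th,len(q),np.round(onz(f,q.mean(0),z),4),[np.round(x,1) for x in r])
        if nm=="top":R[c]=onz(f,q.mean(0),z)
d=R["blue"]-R["red"];print("dist",np.linalg.norm(d),"dir deg",np.degrees(np.arctan2(d[1],d[0])))
for c,a,b in(("red",(332.5,207),(311,244.6)),("blue",(308.7,160.5),(332.9,216.5))):print(c,tri(f,a,g,b))
# rotor
gr=cv2.cvtColor(f["img"],cv2.COLOR_BGR2GRAY)
S=hsv[...,1];
m=np.zeros_like(gr);m[174:211,136:174]=((gr[174:211,136:174]>115)).astype(np.uint8)
n,l,st,c=cv2.connectedComponentsWithStats(m);i=1+np.argmax(st[1:,4])
q=cv2.convexHull(np.argwhere(l==i)[:,::-1].astype(np.int32)).reshape(-1,2).astype(float)
W=np.array([onz(f,a,.058)[:2] for a in q])*1000
e=cv2.fitEllipse(W.astype(np.float32));print("rotor",e,cv2.minEnclosingCircle(W.astype(np.float32)))
ms=np.zeros_like(gr);ms[180:204,146:164]=(gr[180:204,146:164]<80)&(S[180:204,146:164]<110)
n,l2,st,c2=cv2.connectedComponentsWithStats(ms.astype(np.uint8));i=1+np.argmax(st[1:,4])
q=np.argwhere(l2==i)[:,::-1];W=np.array([onz(f,a,.058)[:2] for a in q])*1000
print("slot",len(q),W.mean(0),cv2.minAreaRect(W.astype(np.float32)))
u,s,vt=np.linalg.svd(W-W.mean(0));print("slot axis deg",np.degrees(np.arctan2(*vt[0][::-1])))
H=hsv[...,0];pm=np.zeros_like(gr);k=np.s_[195:208,146:160];pm[k]=((H[k]<8)|(H[k]>170))&(S[k]>120)
print("pointer",[onz(f,np.argwhere(pm)[:,::-1].mean(0),.058)*1000],pm.sum())
wm=np.zeros_like(gr);k=np.s_[209:222,145:160];wm[k]=gr[k]>160
print("white",onz(f,np.argwhere(wm)[:,::-1].mean(0),.055)*1000,"green",onz(f,(131.6,189.5),.055)*1000)
gb=[onz(f,a,.055)*1000 for a in[(84,145),(197,155),(186,236)]];print(gb)
```

```text
red top 96.0 101 [ 0.5382 -0.1649  0.087 ] [array([ 538.5, -165. ]), array([33.5, 10. ]), np.float64(25.9)]
red side 96.0 95 [ 0.539  -0.1617  0.064 ] [array([ 540.1, -165.2]), array([34.8, 20.6]), np.float64(26.0)]
blue top 87.0 95 [ 0.6282 -0.121   0.087 ] [array([ 628.3, -121.1]), array([33.8,  9.3]), np.float64(25.9)]
blue side 87.0 90 [ 0.6247 -0.1193  0.064 ] [array([ 629.6, -121.4]), array([39.7, 20.1]), np.float64(26.0)]
dist 0.10013263578216998 dir deg 25.99451456046366
red (array([ 0.53907659, -0.1660265 ,  0.06387282]), np.float64(0.0014404677842809737))
blue (array([ 0.62929799, -0.12163779,  0.06301667]), np.float64(0.0010454848048956922))
rotor ((566.079345703125, 177.0658721923828), (52.05467987060547, 53.01986312866211), 47.133384704589844) ((566.7977294921875, 176.95492553710938), 27.230501174926758)
slot 79 [566.57290201 177.08736431] ((566.2235717773438, 176.94895935058594), (11.929969787597656, 25.59388542175293), 81.32644653320312)
slot axis deg 170.00643969228935
pointer [array([546.54802309, 179.72721722,  58.        ])] 9
white [521.6229219  181.72216133  55.        ] green [570.47756436 222.58667193  55.        ]
[array([658.65992836, 322.43335188,  55.        ]), array([640.47342239,  96.88708504,  55.        ]), array([481.6327926, 112.9141684,  55.       ])]
```

The checks agree: the keys are 100.1 mm apart, triangulated height is 63.9 mm (64 expected), the rotor is about 53 mm across, and the slot measures 25.6 x 11.9 mm. Next is a reach check on all the poses, then the grasp.

```bash
cat >> h.py <<'E'
from scipy.spatial.transform import Rotation as Ro
def ori(deg):  # jaw axis at deg in xy, tool x down
    a=np.radians(deg); z=np.array([np.cos(a),np.sin(a),0]); x=np.array([0,0,-1.]); return Ro.from_matrix(np.c_[x,np.cross(z,x),z]).as_rotvec()
def jaw():
    z=Ro.from_rotvec(manip.state()["ee_rot"]).as_matrix()[:,2]; return np.degrees(np.arctan2(z[1],z[0]))
KEY=np.array([.5385,-.165]); SW=np.array([.5664,.177])
E
python3 - <<'E'
from h import *
print("jaw",jaw())
for o in(0,180):
  for nm,p,z,a in(("g",KEY,.18,116),("g",KEY,.066,116),("i",SW,.2,80.5),("i",SW,.088,80.5),("t",SW,.088,30),("t",SW,.088,-24.5),("t",SW,.2,-35)):
    q=manip.ik([*p,z],ori(a+o)); print(o,nm,a,None if q is None else np.round(q,2))
E
```

```text
jaw 72.93862231238143
0 g 116 [ 0.49  0.81 -0.5   1.61  0.48  0.85  1.83]
0 g 116 [ 0.47  0.99 -0.46  1.69  0.67  0.63  1.66]
0 i 80.5 [-0.27  0.79 -0.17  1.48  0.16  0.89  0.91]
0 i 80.5 [-0.27  0.95 -0.18  1.57  0.24  0.64  0.84]
0 t 30 [-0.37  0.95  0.02  1.57 -0.03  0.62  0.19]
0 t -24.5 [-0.46  0.97  0.22  1.57 -0.31  0.64 -0.51]
0 t -35 [-0.52  0.82  0.35  1.48 -0.33  0.89 -0.68]
180 g 116 [ 0.04  0.82  0.41  1.62 -0.42  0.79 -0.49]
180 g 116 [ 0.12  0.97  0.24  1.7  -0.41  0.52 -0.5 ]
180 i 80.5 [-0.68  0.9   0.72  1.49 -0.66  1.01 -1.52]
180 i 80.5 [-0.63  1.04  0.6   1.58 -0.77  0.77 -1.43]
180 t 30 [-0.01  1.05 -0.76  1.56  0.86  0.9   2.59]
180 t -24.5 [-0.11  0.99 -0.5   1.56  0.63  0.76  1.82]
180 t -35 [-0.12  0.82 -0.49  1.47  0.43  0.96  1.8 ]
```

Run:
```python
from h import *
manip.movep([*KEY,.19],ori(116))
manip.line_to([*KEY,.066],vel=.12)
print(manip.state()["ee_pos"],manip.state()["force"])
manip.gripper_close(40)
s=manip.state();print("w",s["width"],s["force"],s["clock"])
manip.line_to([*KEY,.16],vel=.1)
s=manip.state();print("w",s["width"],s["force"],s["ee_pos"],s["clock"])
manip.movep([*SW,.16],ori(80.5))
s=manip.state();print(s["ee_pos"],jaw(),s["clock"])
f=manip.grab_frame("top");g=manip.grab_frame("side")
a=cv2.resize(f["img"][100:260,60:240],None,fx=2,fy=2,interpolation=cv2.INTER_CUBIC)
b=cv2.resize(g["img"][60:220,150:330],None,fx=2.4,fy=2.4,interpolation=cv2.INTER_CUBIC)
o=np.zeros((400,800,3),np.uint8);o[:a.shape[0],:360]=a;o[:b.shape[0],365:365+b.shape[1]]=b[:400]
cv2.imwrite("pics/h1.png",o)
```

```text
[ 0.5387891  -0.16503481  0.06660082] [ 0.53452433 -0.00769304  0.2775749 ]
w 0.011818190063835495 [-0.62013737 -0.08067855  3.60361164] 4.9833
w 0.011533463197248652 [-0.04584132  0.31559971 -0.21600186] [ 0.53825396 -0.16492107  0.15945961] 6.075
[0.56670421 0.17551793 0.15983253] 80.44880437204621 7.3667
```

View pics/h1.png

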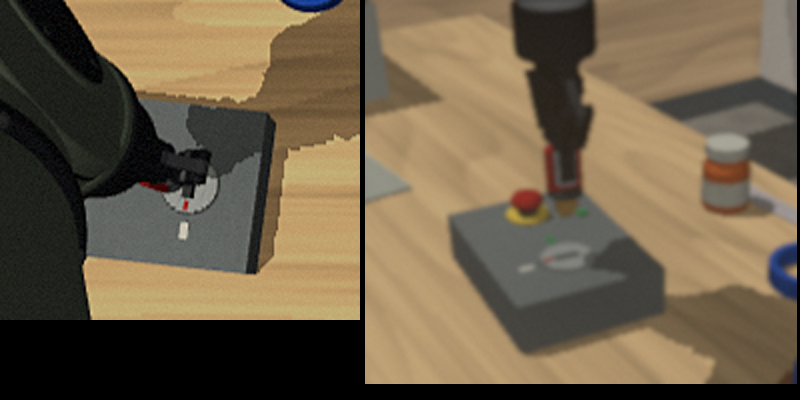

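The side view shows the red key held upright between the jaws above the box, blade tip down at crop (567,210). I'll lower it to just above the slot and compare the blade with the slot in the side view.

Run:
```python
from h import *
manip.line_to([*SW,.122],ori(80.5),vel=.1); manip.dwell(.3)
s=manip.state();print(s["ee_pos"],jaw(),s["force"],s["clock"])
g=manip.grab_frame("side");cv2.imwrite("pics/side_l.png",g["img"])
P=s["ee_pos"]
print("exp tip",proj(g,[P[0],P[1],P[2]-.056]),"grip",proj(g,[P[0],P[1],P[2]-.002]),"collar",proj(g,[P[0],P[1],P[2]-.0275]),"slot",proj(g,[*SW,.058]))
u,v=proj(g,[*SW,.075]).astype(int)
cv2.imwrite("pics/h2.png",cv2.resize(g["img"][v-45:v+30,u-50:u+50],None,fx=8,fy=8,interpolation=cv2.INTER_CUBIC));print("crop origin",u-50,v-45)
for b in blobs(g["img"],"red"):print(np.round(b[0],1),b[1],b[2])
```

```text
[0.56656444 0.177052   0.12240755] 80.50030114381066 [-0.53286307  0.76260174 -0.32182923] 8.3
exp tip [233.19639992 163.30781792] grip [231.98435772 143.48544643] collar [232.5657859 152.9944266] slot [233.33067075 166.3159816 ]
crop origin 182 115
[114.  134.5] 12 ((114.0, 134.5), (1.0, 6.0), 90.0)
[227.2 143.8] 25 ((227.4688720703125, 144.001953125), (16.155977249145508, 2.058483600616455), 86.42366790771484)
[217.1 142.9] 65 ((217.0, 143.5), (7.0, 10.0), 90.0)
[370.2 272.7] 85 ((370.6207580566406, 272.02264404296875), (4.545783996582031, 22.176054000854492), 10.619654655456543)
[343.3 284.9] 177 ((343.58538818359375, 284.7317199707031), (13.693511009216309, 15.681278228759766), 6.34019136428833)
```

View pics/h2.png

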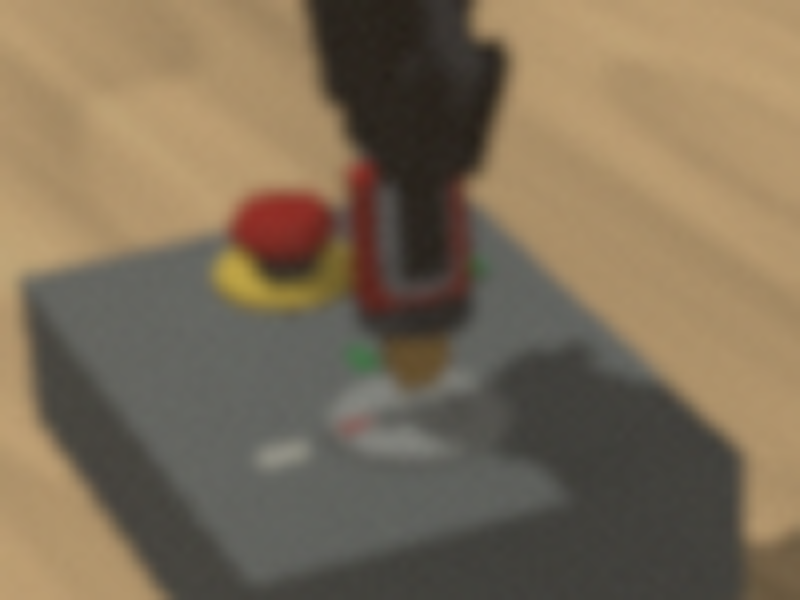

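Side view: the blade tip is centred at crop column 416, which is pixel 233.6 (233.2 expected), and the rotor is centred at about crop column 420. They agree to within 1–2 mm, inside the slot's clearance. I'll insert in small steps with the force watched.

Run:
```python
from h import *
z=.122
while z>.0885:
    z=max(z-.004,.088)
    manip.line_to([*SW,z],ori(80.5),vel=.05)
    s=manip.state();F=s["force"];print(round(z,4),np.round(s["ee_pos"],4),np.round(F,1),s["clock"])
    if np.linalg.norm(F)>15: print("STOP");break
```

```text
0.118 [0.5663 0.177  0.1177] [-0.4 -0.7 -1.3] 8.6
0.114 [0.5663 0.1769 0.1137] [-1.2  0.3  0.1] 8.85
0.11 [0.5663 0.177  0.1097] [-0.3  0.3 -0.7] 9.1
0.106 [0.5663 0.177  0.1057] [ 0.6  0.2 -0.9] 9.35
0.102 [0.5663 0.177  0.1018] [-0.8  1.2 -1.6] 9.6
0.098 [0.5663 0.177  0.0978] [0.5 0.5 0.1] 9.85
0.094 [0.5663 0.1769 0.0938] [ 0.4  0.2 -0.6] 10.1
0.09 [0.5663 0.177  0.0898] [ 0.1  0.5 -1. ] 10.35
0.088 [0.5665 0.1771 0.0881] [0.9 0.6 2.4] 10.6
```

It slid in freely and is touching bottom. I'll press it home lightly, then turn with the torque watched.

Run:
```python
from h import *
for z in(.087,.086):
    manip.line_to([*SW,z],ori(80.5),vel=.03); manip.dwell(.2); F=manip.state()["force"];print(z,manip.state()["ee_pos"][2],np.round(F,1))
    if F[2]>8:break
manip.dwell(.3)
a=80.5
while a>80.5-110:
    a-=5
    manip.movep([*SW,z],ori(a))
    s=manip.state();t=s["wrist_torque"];F=s["force"];print(round(a,1),round(jaw(),1),np.round(t,2),np.round(F,1),s["clock"])
    if abs(t[2])>1.0 or np.linalg.norm(F)>30: print("STOP");break
```

```text
0.087 0.08798809817093013 [-5.2 -2.2 19.6]
75.5 75.5 [-0.35  0.98 -0.07] [-4.3 -1.5 19.2] 11.6
70.5 70.5 [-0.43  0.98 -0.05] [-3.5 -1.7 20. ] 11.85
65.5 65.5 [-0.4   1.01 -0.09] [-4.5 -1.1 19.2] 12.1
60.5 60.5 [-0.44  1.07 -0.08] [-4.2 -1.5 19.8] 12.35
55.5 55.5 [-0.38  1.04 -0.08] [-4.7 -2.3 19.4] 12.6
50.5 50.5 [-0.45  1.05 -0.05] [-4.7 -0.9 19. ] 12.85
45.5 45.5 [-0.37  1.11 -0.1 ] [-4.8 -1.8 19.8] 13.1
40.5 40.5 [-0.38  1.12 -0.1 ] [-3.9 -0.9 19.6] 13.35
35.5 35.5 [-0.38  1.17 -0.07] [-3.9 -1.5 20.7] 13.6
30.5 30.5 [-0.4   1.17 -0.03] [-5.2 -1.1 20.2] 13.85
25.5 25.5 [-0.36  1.16 -0.06] [-4.5 -2.2 19.6] 14.1
20.5 20.5 [-0.36  1.18 -0.01] [-4.6 -1.7 19.4] 14.35
15.5 15.5 [-0.3   1.21 -0.07] [-5.4 -1.5 21.1] 14.6
10.5 10.5 [-0.33  1.21 -0.09] [-4.9 -1.9 20.9] 14.85
5.5 5.5 [-0.26  1.24 -0.07] [-5.7 -1.4 21. ] 15.1
0.5 0.5 [-0.28  1.2   0.02] [-5.1 -1.2 20.5] 15.35
-4.5 -4.5 [-0.27  1.21 -0.04] [-5.6 -2.  20.4] 15.6
-9.5 -9.5 [-0.17  0.95 -0.04] [-3.7 -1.3 19.1] 15.85
-14.5 -14.5 [-0.18  0.57 -0.07] [-2.3 -0.3 18.1] 16.1
-19.5 -19.5 [-0.14  0.47 -0.04] [-1.2 -0.6 18.2] 16.35
-24.5 -24.5 [0.09 0.7  0.17] [-3.4  0.1 18.1] 16.6
-29.5 -29.5 [0.11 0.58 0.83] [-3.   0.4 17.9] 16.85
```

The torque rises from about 0 to 0.83 N·m over the last 5–10°, so the rotor is at its stop. Now I'll relieve the load, release, retract and look.

Run:
```python
from h import *
manip.movep([*SW,.088],ori(-27)); s=manip.state();print(np.round(s["force"],1),np.round(s["wrist_torque"],2))
manip.open(); manip.dwell(.3)
manip.line_to([*SW,.2],vel=.12)
manip.movep([.42,-.3,.3],ori(30)); manip.dwell(.3)
s=manip.state();print(s["clock"],np.round(s["force"],1),s["width"])
f=manip.grab_frame("top");g=manip.grab_frame("side")
for n,F in(("top",f),("side",g)):
  for c in("red","blue"):
    for b in blobs(F["img"],c):print(n,c,np.round(b[0],1),b[1],[np.round(x,1).tolist() for x in b[2]])
print("exp grip",proj(f,[*SW,.086]),proj(g,[*SW,.086]))
a=cv2.resize(f["img"][140:240,70:210],None,fx=3,fy=4.2/1.4,interpolation=cv2.INTER_CUBIC)
b=cv2.resize(g["img"][120:210,180:280],None,fx=3.7,fy=3.7,interpolation=cv2.INTER_CUBIC)
o=np.zeros((340,800,3),np.uint8);o[:a.shape[0],:a.shape[1]]=a;o[:b.shape[0],425:425+b.shape[1]]=b
cv2.imwrite("pics/f1.png",o)
```

```text
[2.3 3.8 3.6] [ 0.84 -0.53  0.59]
21.3417 [-0.1  0.2  0.6] 0.08530459617871125
top red [376.  179.2] 106 [[376.1, 179.9], [13.4, 9.4], 51.3]
top red [ 94.7 184.6] 278 [[95.0, 184.5], [17.0, 18.0], 90.0]
top red [147.2 188.7] 128 [[147.8, 189.1], [21.4, 7.1], 21.8]
top red [377.2 209.9] 66 [[377.2, 210.1], [4.8, 15.3], 38.7]
top blue [214.8  82.2] 740 [[215.0, 82.5], [45.0, 44.0], 90.0]
top blue [308.6 160.5] 183 [[308.4, 160.3], [19.7, 10.3], 63.4]
side red [113.8 134.5] 11 [[114.0, 134.5], [1.0, 6.0], 90.0]
side red [216.9 142.9] 64 [[216.5, 143.0], [6.0, 11.0], 90.0]
side red [233.2 156.2] 72 [[233.1, 156.0], [20.3, 3.8], 82.9]
side red [370.3 272.7] 83 [[370.8, 271.8], [4.5, 21.6], 11.3]
side red [343.2 284.9] 177 [[344.0, 284.5], [15.0, 14.0], 90.0]
side blue [124.9 123.6] 14 [[124.5, 123.5], [1.0, 7.0], 90.0]
side blue [338.7 175.2] 363 [[336.0, 173.0], [22.0, 34.0], 90.0]
side blue [332.7 216.7] 148 [[333.1, 216.0], [7.7, 25.0], 9.5]
exp grip [150.06620817 189.68337621] [232.71618787 156.27899865]
```

View pics/f1.png

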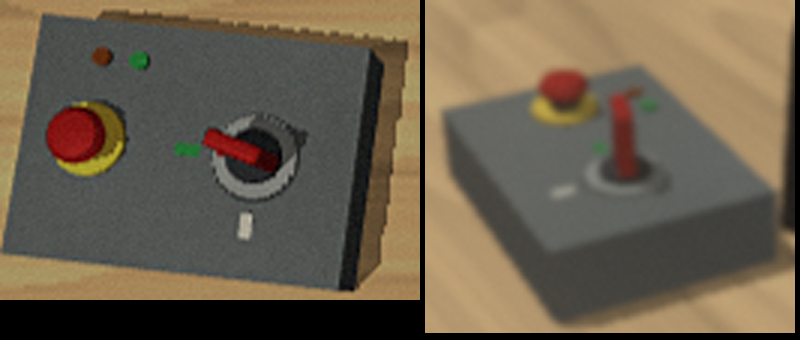

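The final view shows the key upright in the rotor. The side-view grip centroid is (233.2,156.2) against (232.7,156.3) expected, and the grip points just past the green mark, which fits the play. The blue key is unmoved and the arm is clear.

```bash
python3 -c "
from plant import manip
manip.close_job()"
```

```text
the job is handed in; nothing more can be done
```

The red key is home and upright in the key switch, turned clockwise to the on stop and released. I handed the job in at about 21.5 s on the robot's clock; no verdict is reported.

- **Insertion:** the key slid in freely with the switch off. I pressed it home with about 20 N.
- **Turn:** I turned the key 110° clockwise. The wrist torque rose to 0.83 N·m over the last 5–10°, which I took as the firm stop.
- **Final pictures:** the grip is within half a pixel (about 1 mm) of its expected home position in the side view. In the top view it is about 3 px off, because the visible red blob there is skewed by perspective. The grip points just past the green mark, which fits the play in the slot.
- **Blue key and arm:** the blue key has not moved (within 0.2 px), and the gripper is open and well clear.
- **Not confirmed:** the grip and collar hid the rotor's red pointer at the end. The switch angle is therefore inferred from the torque rise and the key's direction, not read directly.

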